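Put the bench kit back on its marked pads

TASK

Tidy the bench: put the red pen, the blue pen, the timer and the loose blue bottle cap each back on the grey pad that shows its silhouette, centred on the silhouette; the pens lie along theirs (either way round) and the timer sits square on its own. Leave the glass dish and the lying tube where they are.

Things in the scene. Friction and masses are not known exactly. Their poses are not given: they have to be found in the camera images.
- pen_red: marker pen with a white barrel and red cap, 142 mm long, 17 mm thick, 18 mm high, 14 g or a little more, lying flat (it does not roll). Origin at the centre of its underside, its length along its own y; grip across the middle (along its x)
- pen_blue: marker pen with a white barrel and dark blue cap, same size as the red one: 142 mm long, 17 mm thick, 18 mm high, lying flat (it does not roll). Origin at the centre of its underside, its length along its own y; grip across the middle (along its x)
- timer: white bench timer with three red buttons, 62 x 62 mm, 19 mm high with upright sides up to 16 mm, about 60 g, lying flat. Origin at the centre of its underside, x and y along its sides; grip it across two opposite sides. Any of the four quarter turns is right on its pad
- cap: blue screw cap of a bottle, lying open side up, round, 54 mm diameter, 24 mm high, about 12 g. Origin at the centre of its underside; grip across the rim
- pad_red: grey pad 50 x 170 mm with a red pen silhouette (about 147 mm long) along its middle; place of the red pen. Origin on its centre at bench level, z up. Fixed to the bench, 3 mm thick; its length and the silhouette lie along its own y
- pad_blue: grey pad 50 x 170 mm with a blue pen silhouette (about 147 mm long) along its middle; place of the blue pen. Origin on its centre at bench level, z up. Fixed to the bench, 3 mm thick; its length and the silhouette lie along its own y
- pad_timer: grey square pad 84 x 84 mm with a black 66 mm square and three red dots at its middle; place of the timer. Origin on its centre at bench level, z up. Fixed to the bench, 3 mm thick, x and y along its sides
- pad_cap: grey square pad 84 x 84 mm with a round blue disc of 58 mm diameter at its middle; place of the bottle cap. Origin on its centre at bench level, z up. Fixed to the bench, 3 mm thick
- dish: clear glass petri dish, 74 mm diameter, 14 mm high, about straight ahead of the robot; not to be moved. Origin at the centre of its underside
- tube: white plastic tube with a light blue cap, 114 mm long, 21 mm thick, lying behind the dish; not to be moved. Origin at the centre of its underside, its length along its own y. (Mind the wall cabinet over the back of the bench: its underside is 0.56 m above the bench top and its front at x = 0.60)
There are look-alikes about, which are no part of the job. What is shaped like the timer but black is not meant.

How it is judged:
At the end, for the whole second after the job is handed in: pens, timer and cap each lie flat on their own pad, centres within 13 mm of the pad centre, pens within 0.2 rad of the silhouette (either way round), timer square within 0.2 rad (any quarter turn), at rest and let go; dish and tube within 15 mm of where they were (horizontal distance between pen_red and pad_red below 0.013 m and z of pen_red in the frame of pad_red between 0.001 and 0.007 m and angle between each of pen_red, pen_blue, timer, cap's own z axis and vertical below 0.1 rad and linear speed of each of pen_red, pen_blue, timer, cap below 0.02 m/s and angular speed of each of pen_red, pen_blue, timer, cap below 0.2 rad/s and angle between the y axis of pen_red and the y axis of pad_red, either way round below 0.2 rad and horizontal distance between pen_blue and pad_blue below 0.013 m and z of pen_blue in the frame of pad_blue between 0.001 and 0.007 m and angle between the y axis of pen_blue and the y axis of pad_blue, either way round below 0.2 rad and horizontal distance between timer and pad_timer below 0.013 m and z of timer in the frame of pad_timer between 0.001 and 0.007 m and (angle between the y axis of timer and the y axis of pad_timer, either way round below 0.2 rad or angle between the y axis of timer and the x axis of pad_timer, either way round below 0.2 rad) and horizontal distance between cap and pad_cap below 0.013 m and z of cap in the frame of pad_cap between 0.001 and 0.007 m and distance of each of dish, tube from where it was at the start of the episode below 0.015 m); the robot touches nothing.
It fails at once if the dish or the tube is moved more than 15 mm (distance of any of dish, tube from where it was at the start of the episode above 0.015 m).
It also fails if it takes over 102 s, if anything falls off the work surface, if the arm or the gripper's body presses on something with over 40 N, if the wrist force passes 120 N, or if a joint passes its speed limit or range.

ROBOT

A 7-joint arm with a two-finger parallel gripper is mounted at the origin on a cart in front of the work surface, level with it; the furniture and walls round the work are solid. World frame = base frame: x ahead of the robot, y to its left, z up, the work surface at z = 0. Lengths are in m, angles in rad, forces in N, time in s.
With the tool pointing down it reaches from about 0.4 to 0.85 m from the base axis. Payload 4.5 kg.
Tool frame: the origin (TCP) lies on the centre line of the jaws, within the pads' length; the fingertips stand 14 mm ahead of it and the grasp point (between the pads) lies 5 mm behind it; y points along the fingers, z is the direction in which the jaws open and shut, and the axes are right-handed (so a half turn about y gives the same grasp; the last joint's range is limited). The gripper opens to 88 mm and grips with 3 to 60 N. Pads are 18 mm wide; open, the fingers measure 123 mm over their backs; the gripper's body (75 mm by 187 mm) begins 45 mm behind the grasp point.
Start: joints at [1.372, 0.689, -0.195, 1.565, 0.157, 0.902, -0.215], TCP at [0.144, -0.608, 0.253] pointing down, gripper open.
Joint ranges: [-3.01, 3.01], [-0.46, 2.08], [-1.47, 1.51], [0.13, 2.56], [-1, 4.14], [0.04, 2.09], [-2.66, 2.66]. Speed limits (rad/s): [2.57, 2.57, 3.14, 3.14, 3.14, 3.14, 3.14].

INTERFACE

Orientations are given as a unit quaternion [x, y, z, w].
In Python, from plant import get_state, imaging, job gives the robot as it stands.
- The arm moves only by the tool send_rows, never from a script. Its argument "motion" is a list that holds one entry, the list of rows, each a list of 7 numbers: the turn, a rotation vector about the tool's x, y, z scaled (see below), then the shift along the tool's x, y, z scaled (see below), then the gripper's target within -1 to 1 (shut at 1, half-way at 0, fully open at -1). In form: [[[rx, ry, rz, tx, ty, tz, gripper], ...]]. A call has exactly 5 rows; each row shifts and turns the commanded pose from where the row before left it, along the tool's axes as they then stand; what a row does not reach is not made up. The controller multiplies each number of a shift by 0.02 m and each number of a turn by 0.08 rad. A row lasts 1/12 s, in which the tool goes at most 41.7 mm and 7.16 degrees, less where a joint would pass 70% of its speed; a pose out of reach is approached as far as the arm can. A call with a number of a shift or a turn outside -1 to 1 is refused whole. A call with a gripper value outside its range is refused whole. The fingers move at their own pace and stop on an object; "force" is the grip in N (left out, the last holds). Time passes only in rows, so rows that do not move let the fingers close, or fill a call up. It gives the time, the measured TCP pose, the force and the opening at its end, in the units of the state.
- get_state(): the state, without advancing time (a new reading comes with each control period).
- imaging.snapshot(name): name is "scene" or "side" or "wrist"; returns a dict with "img" (480x640x3 uint8, red, green, blue), "camera_matrix" (3x3 intrinsics, pixels), "R" (3x3) and "t" (3): a world point X has camera coordinates R X + t; the wrist camera has in their place "hand_eye" (4x4, takes a point from camera to tool coordinates, whose origin is the TCP and whose axes are the tool frame's). Camera axes: x right, y down, z forward; pixel columns grow to the right and rows downward; lengths in m; the calibration is good to about 2 mm. A picture is of the moment at which its call begins: read the wrist's pose just before it. There is no depth.
- job.finish_job(): hands the job in, once; it reports no verdict.
The state is a dict: "clock": time; "q": joint angles; "qd": joint speeds; "joint_torque": joint torques, N m; "tool_pos": TCP position; "eef_rot": TCP orientation; "contact_force": force on the tool from outside, world axes, zero at the start; "moment": the same for the moment, N m; "opening": opening from 0.0 (shut) to 1.0 (fully open).
Only numpy, scipy, OpenCV 4.12 (cv2) and the standard library are available. Lean on these libraries where they do the work, as an engineer would, in place of code of your own. Each camera call takes 0.05 s, during which the arm holds its last target.

## Working session

There is one attempt and no reset: what is moved stays moved. The work goes in short steps, Python scripts to look and compute and a tool call to move; the robot and the scene stay as the last step left them, time stands still between calls to the robot, and variables do not carry over. Pictures are saved under pics/ and viewed, and the job is handed in when it is done.

Besides the shell and the picture viewer there is one more tool, called after "Emit:" as name(argument=value, ...), one argument or row to a line, values as JSON. send_rows: Moves the arm, as the interface text tells. Its arguments: {"type":"object","properties":{"motion":{"type":"array"},"force":{"type":"number"}},"required":["motion"]}

```bash
mkdir -p pics; ls; python3 - <<'E'
from plant import get_state, imaging
import cv2,numpy as np
s=get_state(); print(s)
for n in ["scene","side","wrist"]:
    d=imaging.snapshot(n); cv2.imwrite(f"pics/{n}0.png",d["img"][:,:,::-1]); 
    np.savez(f"pics/{n}0.npz",**d)
    print(n,{k:np.round(v,4).tolist() for k,v in d.items() if k!="img"})
E
```

```text
pics
{'clock': 0.0, 'q': array([ 1.37179525,  0.6899763 , -0.19449185,  1.56634464,  0.15731851,
        0.90248561, -0.21512399]), 'qd': array([ 0.00090999,  0.00127447,  0.00053245,  0.00020932,  0.00088122,
       -0.00063846, -0.00087136]), 'joint_torque': array([-1.77606427e-05, -5.27568305e+01, -1.26688600e+00, -1.53436035e+01,
       -5.26160351e-02,  6.44580447e-03,  1.90821816e-04]), 'tool_pos': array([ 0.14398876, -0.60756769,  0.25191408]), 'eef_rot': array([-0.08227173,  0.70295009, -0.70168854,  0.08201049]), 'contact_force': array([-0.17734639,  0.99156123, -1.36049564]), 'moment': array([-0.01689948,  0.01041003, -0.01081514]), 'opening': 1.004922309735796}
scene {'camera_matrix': [[579.8118, 0.0, 327.3913], [0.0, 579.8118, 238.9756], [0.0, 0.0, 1.0]], 'R': [[-0.8827, -0.4695, 0.0205], [-0.3417, 0.6115, -0.7137], [0.3225, -0.6369, -0.7002]], 't': [0.4897, 0.1212, 1.4543]}
side {'camera_matrix': [[552.2015, 0.0, 323.6964], [0.0, 552.2015, 235.6742], [0.0, 0.0, 1.0]], 'R': [[-0.9954, -0.095, 0.015], [-0.0806, 0.7391, -0.6688], [0.0525, -0.6669, -0.7433]], 't': [0.4936, -0.0181, 1.8665]}
wrist {'camera_matrix': [[355.7705, 0.0, 320.5156], [0.0, 355.7705, 234.6999], [0.0, 0.0, 1.0]], 'hand_eye': [[0.0012, 0.9514, 0.3079, -0.0797], [0.001, -0.3079, 0.9514, -0.1321], [1.0, -0.0009, -0.0013, -0.0004], [0.0, 0.0, 0.0, 1.0]]}
```

View pics/scene0.png

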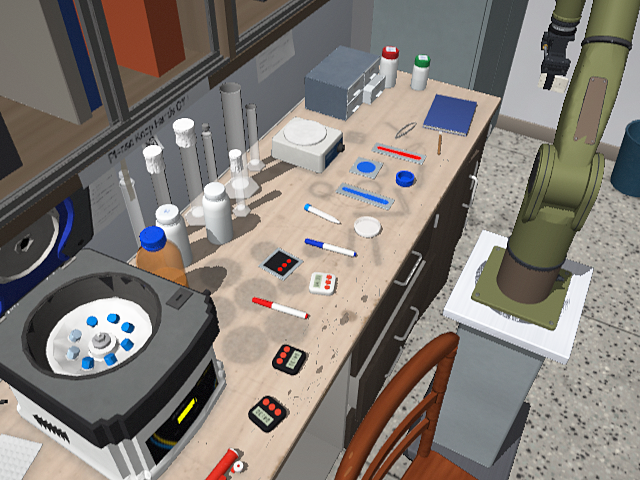

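View pics/side0.png

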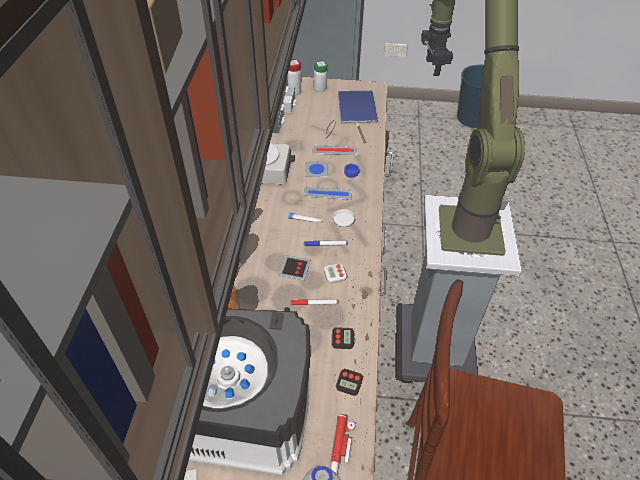

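View pics/wrist0.png

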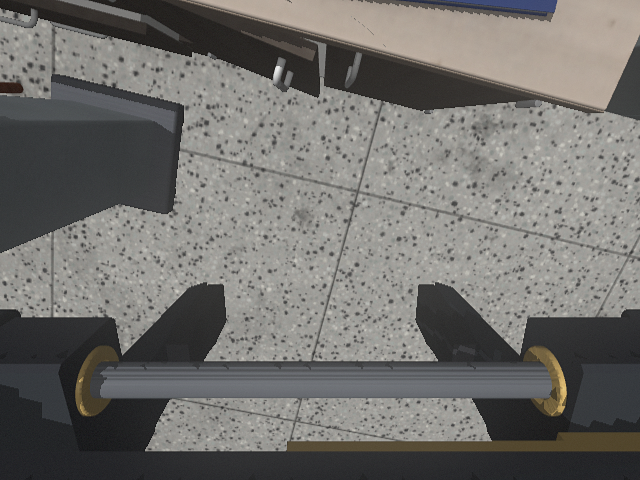

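```bash
cat > h.py <<'E'
import numpy as np,cv2
from scipy.spatial.transform import Rotation as Ro
def load(n): return dict(np.load(f"pics/{n}.npz"))
def cast(d,px,z):
    K=d["camera_matrix"];R=d["R"];t=d["t"]
    px=np.atleast_2d(px).astype(float)
    r=np.c_[(px[:,0]-K[0,2])/K[0,0],(px[:,1]-K[1,2])/K[1,1],np.ones(len(px))]@R
    c=-R.T@t
    return c+r*((z-c[2])/r[:,2])[:,None]
def wristcal(d,s):
    T=d["hand_eye"];Rt=Ro.from_quat(s["eef_rot"]).as_matrix()
    Rwc=Rt@T[:3,:3];twc=Rt@T[:3,3]+s["tool_pos"]
    d["R"]=Rwc.T;d["t"]=-Rwc.T@twc
    return d
def proj(d,X):
    c=d["R"]@np.asarray(X)+d["t"];p=d["camera_matrix"]@c;return p[:2]/p[2]
E
python3 - <<'E'
from h import *
s=load("scene0");sd=load("side0")
print(Ro.from_quat([-0.08227173,0.70295009,-0.70168854,0.08201049]).as_matrix().round(3))
for n,a,b,z in [("pen_red",(280,307),(314,301),.012),("pen_blue",(330,247),(325,243),.012),("timer",(322,283),(335,272),.019),("cap",(404,178),(351,171),.024),("pad_red",(398,153),(334,150),.003),("pad_blue",(365,195),(328,194),.003),("pad_timer",(282,263),(294,267),.003),("pad_cap",(366,168),(316,169),.003),("dish",(367,227),(343,218),.007),("tube",(322,213),(306,217),.01),("edge",(500,97),(387,82),0),("edge2",(340,390),(376,380),0),("bk",(0,0),(0,0),0)]:
    print(n,cast(s,a,z)[0].round(3),cast(sd,b,z)[0].round(3))
for d,(x0,y0,w,h),nm in [(s,(230,130,200,200),"a"),(sd,(270,130,110,190),"b")]:
    im=d["img"][y0:y0+h,x0:x0+w,::-1];f=600//h;cv2.imwrite(f"pics/crop{nm}.png",cv2.resize(im,None,fx=f,fy=f,interpolation=cv2.INTER_CUBIC))
E
```

```text
[[-0.973 -0.001  0.231]
 [-0.231  0.002 -0.973]
 [ 0.    -1.    -0.002]]
pen_red [0.493 0.356 0.012] [0.492 0.353 0.012]
pen_blue [0.483 0.12  0.012] [0.48  0.12  0.012]
timer [0.439 0.246 0.019] [0.438 0.242 0.019]
cap [ 0.421 -0.231  0.024] [ 0.418 -0.229  0.024]
pad_red [ 0.495 -0.365  0.003] [ 0.491 -0.367  0.003]
pad_blue [ 0.498 -0.127  0.003] [ 0.492 -0.12   0.003]
pad_timer [0.568 0.224 0.003] [0.569 0.223 0.003]
pad_cap [ 0.55  -0.245  0.003] [ 0.549 -0.249  0.003]
dish [ 0.433 -0.002  0.007] [ 0.43  -0.004  0.007]
tube [0.566 0.011 0.01 ] [0.556 0.008 0.01 ]
edge [ 0.307 -0.871  0.   ] [ 0.295 -0.871  0.   ]
edge2 [0.27  0.479 0.   ] [0.298 0.585 0.   ]
bk [ 2.526 -0.553  0.   ] [ 2.357 -1.411  0.   ]
```

View pics/cropa.png

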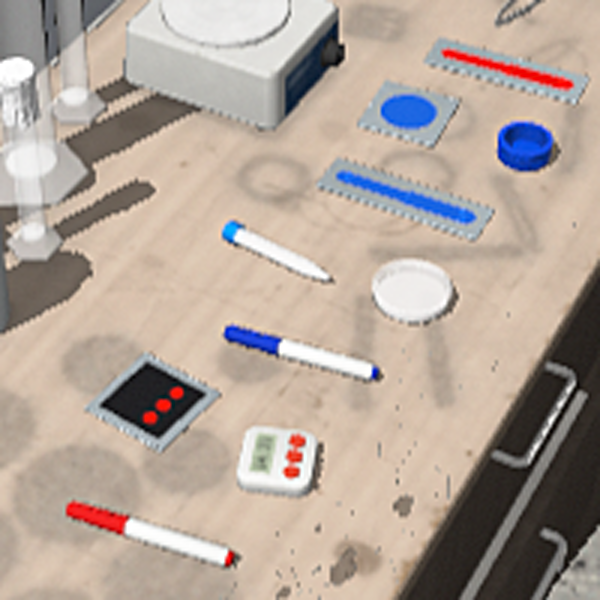

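```bash
ls
```

```text
h.py
pics
```

```bash
cat > det.py <<'E'
from h import *
def rect(d,m,z):
    v,u=np.nonzero(m);P=cast(d,np.c_[u,v],z)[:,:2]
    (c,(w,h),a)=cv2.minAreaRect((P*1000).astype(np.float32))
    if w<h: w,h,a=h,w,a+90
    a=(a+90)%180-90   # angle of long axis from world x, deg
    return np.r_[c,w,h,a,len(u)].round(1)
def comp(m,uv,dil=1):
    m=cv2.morphologyEx(m.astype(np.uint8),cv2.MORPH_CLOSE,np.ones((3,3)))
    n,l,st,ce=cv2.connectedComponentsWithStats(m)
    k=1+np.argmin(np.hypot(*(ce[1:]-uv).T)+1000*(st[1:,4]<15))
    return l==k
def masks(im):
    h=cv2.cvtColor(im,cv2.COLOR_RGB2HSV).astype(int);H,S,V=h[...,0],h[...,1],h[...,2]
    red=((H<8)|(H>172))&(S>140)&(V>90); blue=(H>98)&(H<130)&(S>130)&(V>60)
    white=(S<30)&(V>185); grey=(S<60)&(H>85)&(H<125)&(V>90)&(V<190)
    return red,blue,white,grey
E
python3 - <<'E'
from det import *
G={"pen_red":([.493,.355],.012),"pen_blue":([.482,.12],.012),"timer":([.438,.244],.016),"cap":([.42,-.23],.024),"pad_red":([.493,-.366],.003),"pad_blue":([.495,-.123],.003),"pad_timer":([.568,.224],.003),"pad_cap":([.55,-.247],.003)}
for n in ["scene0","side0"]:
    d=load(n);r,b,w,g=masks(d["img"])
    for k,(xy,z) in G.items():
        uv=proj(d,[*xy,z])
        m={"pen_red":r|w,"pen_blue":b|w,"timer":w|r,"cap":b,"pad_red":r,"pad_blue":b,"pad_timer":g,"pad_cap":b}[k]
        print(n,k,rect(d,comp(m,uv),z))
        if k.startswith("pad"): print("   grey",rect(d,comp(g|(r|b if k!="pad_timer" else (d["img"].max(2)<60)|r|g),uv),z))
E
```

```text
scene0 pen_red [495.2 356.8 143.8  20.7   5.7 346. ]
scene0 pen_blue [484.1 120.4 142.7  20.7   8.5 273. ]
scene0 timer [441.7 242.9  68.   61.  -68.6 414. ]
scene0 cap [ 418.4 -230.1   73.2   50.8  -66.8  243. ]
scene0 pad_red [ 495.1 -368.4  143.4   16.1    5.2  119. ]
   grey [ 494.  -365.6  168.5   49.1    4.4  459. ]
scene0 pad_blue [ 498.5 -125.2  144.7   19.2    1.2  189. ]
   grey [ 497.9 -122.8  168.9   49.1    1.1  616. ]
scene0 pad_timer [571.8 226.5  82.9  82.8  -7.  309. ]
   grey [571.8 226.5  82.9  82.8  -7.  758. ]
scene0 pad_cap [ 552.6 -249.3   56.    50.4   29.6  164. ]
   grey [ 552.3 -247.3   83.    82.3  -85.2  427. ]
side0 pen_red [490.  353.9 140.   17.2   8.5 204. ]
side0 pen_blue [482.  118.1 134.2  13.    6.2 153. ]
side0 timer [438.4 238.9  64.8  60.1 -69.9 260. ]
side0 cap [ 417.4 -234.8   66.4   51.6  -83.5  156. ]
side0 pad_red [ 489.4 -371.9  143.2   17.     2.9   95. ]
   grey [ 488.6 -368.1  167.3   48.4    6.2  343. ]
side0 pad_blue [ 492.8 -127.9  143.7   17.7    1.2  129. ]
   grey [ 493.5 -126.1  167.7   48.4    1.   422. ]
side0 pad_timer [567.5 224.3  82.6  82.   -7.1 192. ]
   grey [567.5 224.3  82.6  82.   -7.1 283. ]
side0 pad_cap [ 548.8 -252.4   52.4   50.7    6.5  117. ]
   grey [ 548.2 -250.    82.8   78.8    6.4  320. ]
```

```bash
cat > go.py <<'E'
from h import *
from plant import get_state
def go(p,jaw):
    s=get_state();R=Ro.from_quat(s["eef_rot"]);M=R.as_matrix()
    z=M[:,2];cur=np.degrees(np.arctan2(z[1],z[0]))
    a=cur+((jaw-cur+90)%180-90);a=np.radians(a)
    zt=np.array([np.cos(a),np.sin(a),0]);yt=np.array([0,0,-1.]);xt=np.cross(yt,zt)
    T=np.c_[xt,yt,zt]
    rv=(R.inv()*Ro.from_matrix(T)).as_rotvec()/.08
    d=np.asarray(p)-s["tool_pos"]
    print("clk %.2f"%s["clock"],"pos",s["tool_pos"].round(4),"jaw %.1f"%cur,"F",s["contact_force"].round(1),"open %.3f"%s["opening"],
     "\n turn",rv.round(2),"shift after turn",(T.T@d/.02).round(2),"shift now",(M.T@d/.02).round(2))
E
python3 - <<'E'
from go import *
s=load("scene0")
print(cast(s,[(270,172),(325,165),(340,152)],0).round(3))
go([.42,-.228,.16],-86)
E
```

```text
[[ 0.798 -0.086  0.   ]
 [ 0.669 -0.199  0.   ]
 [ 0.66  -0.283  0.   ]]
clk 0.15 pos [ 0.1441 -0.6077  0.2521] jaw -76.7 F [-0.2 -0.3 -0.5] open 0.998 
 turn [0.02 2.04 0.  ] shift after turn [-15.09   4.61 -17.98] shift now [-17.81   4.62 -15.28]
```

Emit:
send_rows(
  motion=[
    [[0,1,0,-0.84,0,-1,-1],[0,1,0,-0.84,0,-1,-1],[0,0,0,-0.84,0.1,-1,-1],[0,0,0,-0.84,0.2,-1,-1],[0,0,0,-0.84,0.2,-1,-1]],
  ],
  force=10,
)

```text
clock: 0.57
tool_pos: [0.2159, -0.4979, 0.2426]
eef_rot: [0.026, -0.707, 0.707, -0.026]
contact_force: [0.6, 0.5, -0.6]
opening: 0.999
```

Emit:
send_rows(
  motion=[
    [[0,0,0,-0.84,0.25,-1,-1],[0,0,0,-0.84,0.25,-1,-1],[0,0,0,-0.84,0.25,-1,-1],[0,0,0,-0.84,0.25,-1,-1],[0,0,0,-0.84,0.25,-1,-1]],
  ],
)

```text
clock: 0.98
tool_pos: [0.2924, -0.392, 0.2174]
eef_rot: [-0.026, 0.707, -0.707, 0.026]
contact_force: [0.6, 0.3, -0.1]
opening: 1.0
```

Emit:
send_rows(
  motion=[
    [[0,0,0,-0.84,0.25,-1,-1],[0,0,0,-0.84,0.25,-1,-1],[0,0,0,-0.84,0.25,-1,-1],[0,0,0,-0.84,0.25,-1,-1],[0,0,0,-0.84,0.25,-1,-1]],
  ],
)

```text
clock: 1.4
tool_pos: [0.369, -0.2862, 0.1924]
eef_rot: [-0.026, 0.707, -0.707, 0.026]
contact_force: [0.1, 0.0, -0.0]
opening: 1.001
```

```bash
python3 - <<'E'
from go import *
go([.42,-.228,.16],-86)
E
```

```text
clk 1.40 pos [ 0.369  -0.2862  0.1924] jaw -85.8 F [ 0.1  0.  -0. ] open 1.001 
 turn [0.   0.04 0.  ] shift after turn [-2.75  1.62 -2.72] shift now [-2.75  1.62 -2.72]
```

Emit:
send_rows(
  motion=[
    [[0,0,0,-0.9,0.3,-0.9,-1],[0,0,0,-0.9,0,-0.9,-1],[0,0,0,-0.9,0,-0.9,-1],[0,0,0,0,0,0,-1],[0,0,0,0,0,0,-1]],
  ],
)

```text
clock: 1.82
tool_pos: [0.4193, -0.2282, 0.1866]
eef_rot: [-0.027, 0.707, -0.706, 0.027]
contact_force: [-0.2, -0.5, 0.6]
opening: 1.003
```

```bash
cat > wr.py <<'E'
import sys
from h import *
from plant import get_state,imaging
s=get_state();d=wristcal(imaging.snapshot("wrist"),s);n=sys.argv[1]
np.savez(f"pics/{n}.npz",**d);cv2.imwrite(f"pics/{n}.png",d["img"][:,:,::-1])
E
python3 wr.py w1
```

```text
(no output)
```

View pics/w1.png

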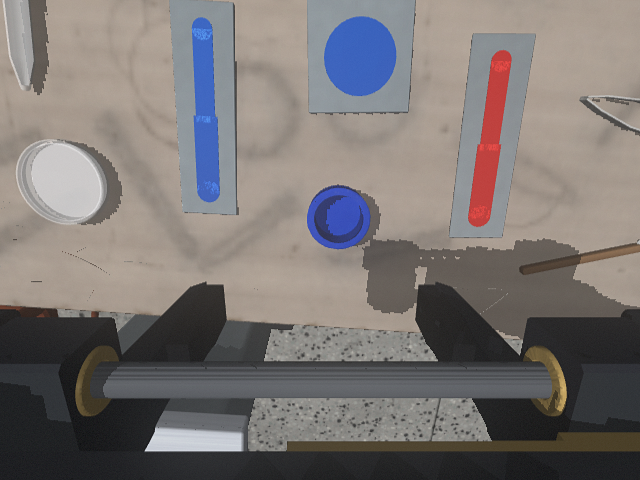

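The wrist view shows the cap at (339,217), cap disc (360,56), red silhouette (490,138), blue silhouette (204,110), and dish (62,181).

```bash
python3 - <<'E'
from det import *
from go import go
d=load("w1");r,b,w,g=masks(d["img"])
h=cv2.cvtColor(d["img"],cv2.COLOR_RGB2HSV)
b2=(h[...,0]>98)&(h[...,0]<130)&(h[...,1]>130)
print("cap bench",rect(d,comp(b2,(339,217)),0.024))
m=comp(b2,(339,217));v,u=np.nonzero(m)
# rim circle from outer contour at z .024 top side
for n,uv,mm in [("pad_cap",(360,56),b2),("pad_red",(490,138),r),("pad_blue",(204,110),b2)]:
    print(n,rect(d,comp(mm,uv),.003))
    gm=comp(g|mm,uv);print("  grey",rect(d,gm,.003))
go([.42,-.228,.018],-86)
E
```

```text
cap bench [ 418.8 -242.6   54.1   54.   -22.2 2911. ]
pad_cap [ 548.5 -249.1   57.2   56.6  -85.7 4471. ]
  grey [  547.6  -249.1    83.9    81.4   -85.7 11720. ]
pad_red [ 489.2 -367.7  146.5   19.9    4.2 3539. ]
  grey [ 4.8950e+02 -3.6680e+02  1.6850e+02  4.9800e+01  4.2000e+00  1.1778e+04]
pad_blue [ 4.939e+02 -1.242e+02  1.460e+02  1.990e+01  1.000e+00  3.794e+03]
  grey [ 4.9470e+02 -1.2450e+02  1.6990e+02  4.9300e+01  1.0000e+00  1.2565e+04]
clk 1.87 pos [ 0.4181 -0.2295  0.1866] jaw -85.8 F [ 0.1  0.6 -0.5] open 1.001 
 turn [-0.    0.05  0.01] shift after turn [-0.1   8.43 -0.07] shift now [-0.11  8.43 -0.07]
```

```bash
python3 - <<'E'
from go import go
go([.4185,-.242,.018],-86)
E
```

```text
clk 1.87 pos [ 0.4181 -0.2295  0.1866] jaw -85.8 F [ 0.1  0.6 -0.5] open 1.001 
 turn [-0.    0.05  0.01] shift after turn [0.02 8.43 0.63] shift now [0.02 8.43 0.62]
```

Emit:
send_rows(
  motion=[
    [[0,0,0,0,0.9,0.3,-1],[0,0,0,0,1,0.3,-1],[0,0,0,0,1,0,-1],[0,0,0,0,1,0,-1],[0,0,0,0,1,0,-1]],
  ],
)

```text
clock: 2.28
tool_pos: [0.418, -0.2433, 0.088]
eef_rot: [0.025, -0.706, 0.707, -0.024]
contact_force: [0.3, -0.1, 1.0]
opening: 1.0
```

Emit:
send_rows(
  motion=[
    [[0,0,0,0,1,0,-1],[0,0,0,0,1,0,-1],[0,0,0,0,0.8,0,-1],[0,0,0,0,0.6,0,-1],[0,0,0,0,0,0,-1]],
  ],
)

```text
clock: 2.7
tool_pos: [0.4171, -0.2425, 0.0189]
eef_rot: [-0.026, 0.707, -0.706, 0.024]
contact_force: [-0.7, 0.2, -0.4]
opening: 1.001
```

```bash
python3 - <<'E'
from go import go
go([.4185,-.242,.018],-86)
E
python3 wr.py w2
```

```text
clk 2.70 pos [ 0.4171 -0.2425  0.0189] jaw -86.0 F [-0.7  0.2 -0.4] open 1.001 
 turn [0.01 0.01 0.05] shift after turn [-0.07  0.04 -0.02] shift now [-0.07  0.04 -0.02]
```

View pics/w2.png

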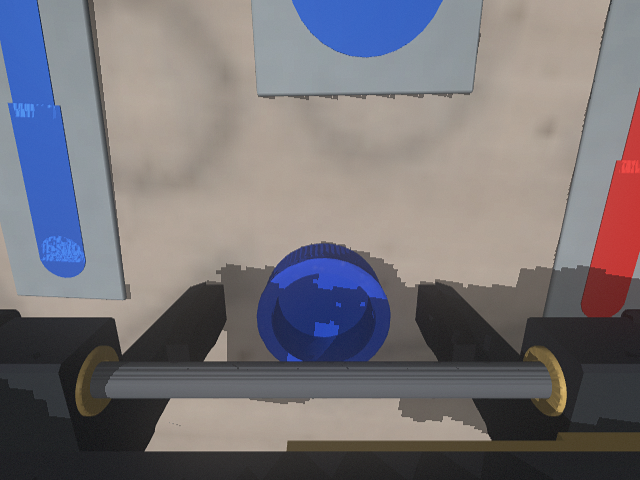

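The cap's rim (323,313) sits centred between the fingers (columns 225 and 417). Closing.

Emit:
send_rows(
  motion=[
    [[0,0,0,0,0,0,1],[0,0,0,0,0,0,1],[0,0,0,0,0,0,1],[0,0,0,0,0,0,1],[0,0,0,0,0,0,1]],
  ],
  force=10,
)

```text
clock: 3.17
tool_pos: [0.4195, -0.2417, 0.0213]
eef_rot: [0.025, -0.706, 0.707, -0.026]
contact_force: [0.1, -0.1, 0.5]
opening: 0.649
```

```bash
python3 - <<'E'
from go import go
go([.55,-.249,.05],-86)
E
python3 wr.py w3; python3 - <<'E'
from det import *
d=load("w3");h=cv2.cvtColor(d["img"],cv2.COLOR_RGB2HSV)
b2=(h[...,0]>98)&(h[...,0]<130)&(h[...,1]>130)
print(rect(d,comp(b2,(323,313)),.024))
E
```

```text
clk 3.17 pos [ 0.4195 -0.2417  0.0213] jaw -85.8 F [ 0.1 -0.1  0.5] open 0.649 
 turn [-0.01  0.04 -0.01] shift after turn [-6.48 -1.44  0.82] shift now [-6.48 -1.43  0.84]
[  426.1  -242.     53.8    51.4   -85.9 11420. ]
```

View pics/w3.png

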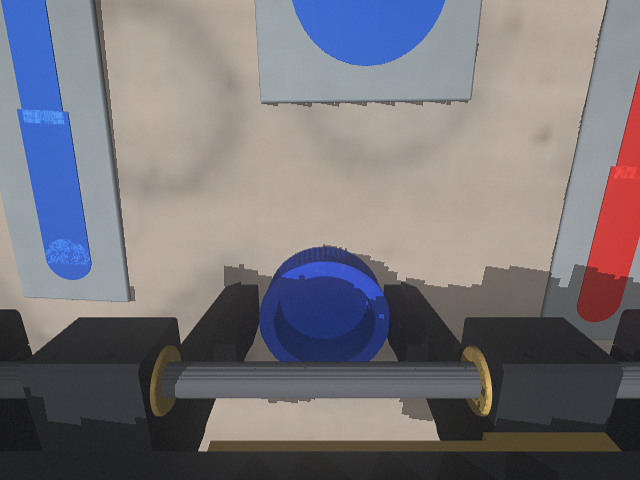

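Emit:
send_rows(
  motion=[
    [[0,0,0,0,0,0,1],[0,0,0,0,0,0,1],[0,0,0,0,0,0,1],[0,0,0,0,-0.5,0,1],[0,0,0,0,-1,0,1]],
  ],
)

```text
clock: 3.63
tool_pos: [0.4182, -0.2408, 0.0499]
eef_rot: [-0.027, 0.707, -0.706, 0.025]
contact_force: [-0.1, 0.1, 0.4]
opening: 0.594
```

```bash
python3 - <<'E'
from go import go
go([.549,-.249,.022],-86)
E
python3 wr.py w4
```

```text
clk 3.63 pos [ 0.4182 -0.2408  0.0499] jaw -85.8 F [-0.1  0.1  0.4] open 0.594 
 turn [0.02 0.04 0.04] shift after turn [-6.5   1.4   0.86] shift now [-6.5   1.37  0.89]
```

View pics/w4.png

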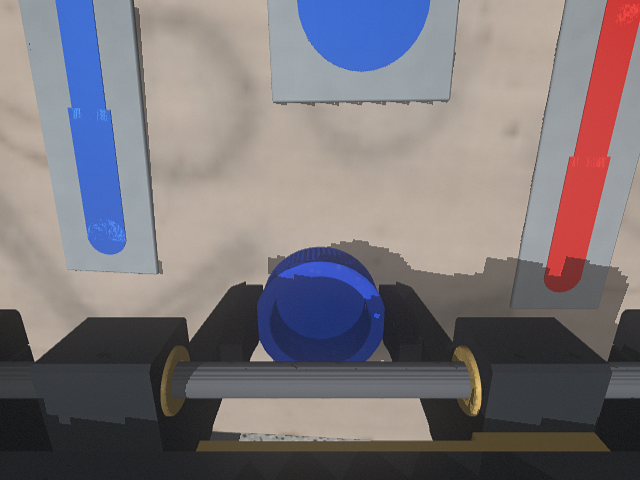

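Emit:
send_rows(
  motion=[
    [[0,0,0,-1,0,0.2,1],[0,0,0,-1,0,0.2,1],[0,0,0,-1,0,0.2,1],[0,0,0,-1,0,0.2,1],[0,0,0,-1,0,0.1,1]],
  ],
)

```text
clock: 4.1
tool_pos: [0.521, -0.2527, 0.0513]
eef_rot: [0.026, -0.706, 0.707, -0.026]
contact_force: [-0.9, -0.4, -0.7]
opening: 0.597
```

Emit:
send_rows(
  motion=[
    [[0,0,0,-1,0,0,1],[0,0,0,-0.5,0,0,1],[0,0,0,0,0.3,0,1],[0,0,0,0,0,0,1],[0,0,0,0,0,0,1]],
  ],
)

```text
clock: 4.52
tool_pos: [0.5482, -0.25, 0.0442]
eef_rot: [-0.027, 0.707, -0.706, 0.024]
contact_force: [0.1, 0.2, -0.5]
opening: 0.595
```

```bash
python3 - <<'E'
from go import go
go([.549,-.249,.022],-86)
E
python3 wr.py w5
```

```text
clk 4.52 pos [ 0.5482 -0.25    0.0442] jaw -85.9 F [ 0.1  0.2 -0.5] open 0.595 
 turn [0.01 0.03 0.04] shift after turn [-0.05  1.11 -0.05] shift now [-0.05  1.11 -0.05]
```

View pics/w5.png

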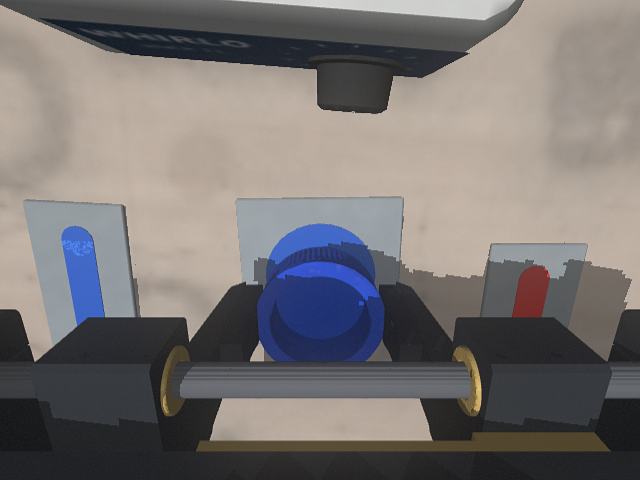

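The cap rim (321,313) hangs over the disc (its far edge at row 224). I'll lower it and let go.

Emit:
send_rows(
  motion=[
    [[0,0,0,0,0.4,0,1],[0,0,0,0,0.4,0,1],[0,0,0,0,0.3,0,1],[0,0,0,0,0,0,1],[0,0,0,0,0,0,1]],
  ],
)

```text
clock: 4.98
tool_pos: [0.5495, -0.2499, 0.0219]
eef_rot: [-0.026, 0.707, -0.706, 0.025]
contact_force: [0.5, -0.3, -0.4]
opening: 0.595
```

Emit:
send_rows(
  motion=[
    [[0,0,0,0,0,0,-1],[0,0,0,0,0,0,-1],[0,0,0,0,0,0,-1],[0,0,0,0,0,0,-1],[0,0,0,0,0,0,-1]],
  ],
)

```text
clock: 5.4
tool_pos: [0.5502, -0.25, 0.0228]
eef_rot: [0.026, -0.707, 0.707, -0.026]
contact_force: [1.0, 0.5, 0.8]
opening: 0.945
```

Emit:
send_rows(
  motion=[
    [[0,0,0,0,-0.5,0,-1],[0,0,0,0,-1,0,-1],[0,0,0,0,-1,0,-1],[0,0,0,0.5,-1,0,-1],[0,0,0,0.5,-1,0,-1]],
  ],
)

```text
clock: 5.82
tool_pos: [0.5306, -0.2512, 0.1143]
eef_rot: [0.026, -0.707, 0.707, -0.026]
contact_force: [-0.1, -1.0, -0.5]
opening: 0.999
```

```bash
python3 - <<'E'
from go import go
go([.483,.119,.16],-83)
E
python3 wr.py w6; python3 - <<'E'
from det import *
d=load("w6");h=cv2.cvtColor(d["img"],cv2.COLOR_RGB2HSV)
E
```

```text
clk 5.82 pos [ 0.5306 -0.2512  0.1143] jaw -85.8 F [-0.1 -1.  -0.5] open 0.999 
 turn [-0.01 -0.61 -0.01] shift after turn [  0.1   -2.28 -18.66] shift now [  1.01  -2.29 -18.64]
```

View pics/w6.png

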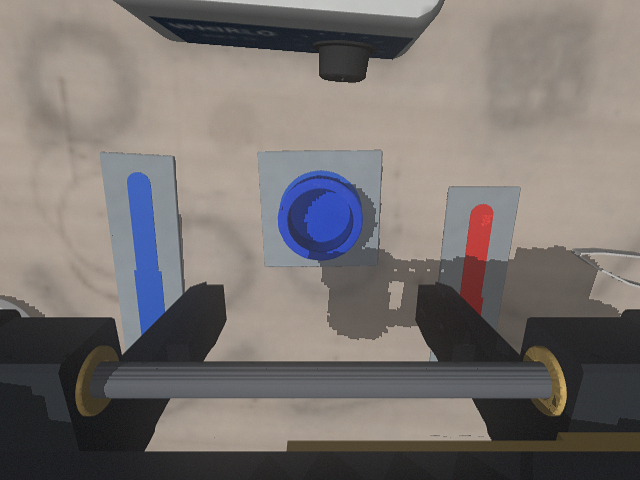

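```bash
python3 - <<'E'
from det import *
d=load("w6");im=d["img"];print(im[215,282],im[174,325],im[178,318],im[215,320],im[300,148])
h=cv2.cvtColor(im,cv2.COLOR_RGB2HSV)
print(cast(d,[[278,215],[362,215],[320,260]],.027).round(4), proj(d,[.549,-.249,.027]))
m=(h[...,0]>112)&(h[...,1]>190)
mm=comp(m,(320,216));print(rect(d,mm,.027));v,u=np.nonzero(mm);print(u.min(),u.max(),v.min(),v.max())
E
```

```text
[ 61  85 187] [ 64  98 185] [ 53  67 134] [ 51  79 185] [ 57  94 179]
[[ 0.5504 -0.222   0.027 ]
 [ 0.5543 -0.2753  0.027 ]
 [ 0.5216 -0.2509  0.027 ]] [320.17380327 220.04099715]
[ 543.2 -251.9    0.     0.     0.     1. ]
324 324 229 229
```

Cap is at about (0.549, -0.249) against pad (0.549, -0.249), so it's placed. Next the blue pen.

Emit:
send_rows(
  motion=[
    [[0,-0.6,0,0,-0.5,-1,-1],[0,0,0,0,-0.5,-1,-1],[0,0,0,0,-0.5,-1,-1],[0,0,0,0,-0.5,-1,-1],[0,0,0,0,-0.3,-1,-1]],
  ],
)

```text
clock: 6.28
tool_pos: [0.5195, -0.1513, 0.1602]
eef_rot: [0.042, -0.706, 0.706, -0.043]
contact_force: [0.6, 0.6, 1.0]
opening: 1.003
```

Emit:
send_rows(
  motion=[
    [[0,0,0,0,0,-1,-1],[0,0,0,0,0,-1,-1],[0,0,0,0,0,-1,-1],[0,0,0,0,0,-1,-1],[0,0,0,0,0,-1,-1]],
  ],
)

```text
clock: 6.7
tool_pos: [0.5071, -0.0518, 0.1593]
eef_rot: [0.042, -0.706, 0.706, -0.043]
contact_force: [-0.5, 0.3, -0.1]
opening: 0.997
```

Emit:
send_rows(
  motion=[
    [[0,0,0,0,0,-1,-1],[0,0,0,0,0,-1,-1],[0,0,0,0,0,-1,-1],[0,0,0,0,0,-1,-1],[0,0,0,0,0,-1,-1]],
  ],
)

```text
clock: 7.12
tool_pos: [0.495, 0.0475, 0.1592]
eef_rot: [-0.042, 0.706, -0.706, 0.043]
contact_force: [1.1, -0.6, 0.2]
opening: 1.003
```

Emit:
send_rows(
  motion=[
    [[0,0,0,0,0,-1,-1],[0,0,0,0,0,-1,-1],[0,0,0,0,0,-1,-1],[0,0,0,0,0,-0.6,-1],[0,0,0,0,0,0,-1]],
  ],
)

```text
clock: 7.53
tool_pos: [0.4861, 0.1217, 0.1591]
eef_rot: [-0.044, 0.707, -0.705, 0.045]
contact_force: [-0.7, -0.6, 0.6]
opening: 0.999
```

```bash
python3 - <<'E'
from go import go
go([.483,.119,.018],-83)
E
python3 wr.py w7; python3 - <<'E'
from det import *
d=load("w7");r,b,w,g=masks(d["img"])
uv=proj(d,[.483,.119,.012]);print(uv);print(rect(d,comp(b|w,uv),.012))
E
```

```text
clk 7.53 pos [0.4861 0.1217 0.1591] jaw -82.8 F [-0.7 -0.6  0.6] open 0.999 
 turn [ 0.03  0.05 -0.01] shift after turn [0.17 7.06 0.11] shift now [0.18 7.06 0.13]
[324.64244852 226.37108089]
[ 480.4  120.3  141.7   12.     7.6 1807. ]
```

View pics/w7.png

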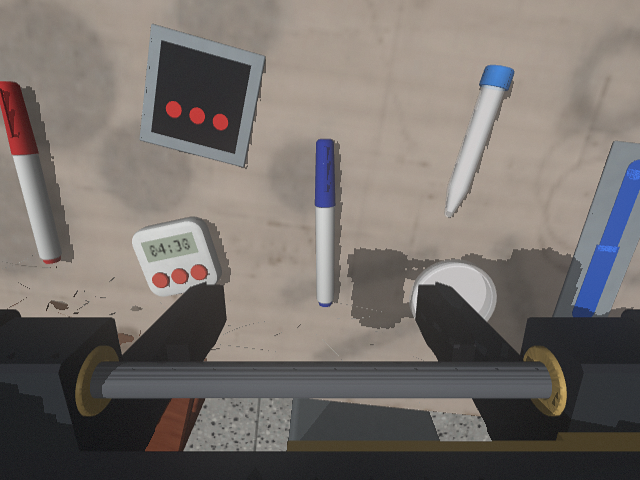

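Wrist view shows the blue pen from (325,140) to (325,306), clear of the dish (455,291) and timer (178,256). I'll descend with the jaws half open.

```bash
python3 - <<'E'
from go import go
go([.481,.1195,.018],-82.5)
E
```

```text
clk 7.58 pos [0.4863 0.1194 0.1591] jaw -82.9 F [ 0.3 -0.6 -0.3] open 1.000 
 turn [ 0.01 -0.09 -0.01] shift after turn [ 0.26  7.05 -0.04] shift now [ 0.27  7.05 -0.03]
```

Emit:
send_rows(
  motion=[
    [[0,0,0,0.25,1,0.05,0],[0,0,0,0,1,0,0],[0,0,0,0,1,0,0],[0,0,0,0,1,0,0],[0,0,0,0,0,0,0]],
  ],
)

```text
clock: 8.0
tool_pos: [0.4802, 0.1143, 0.0763]
eef_rot: [0.044, -0.705, 0.707, -0.04]
contact_force: [0.0, 0.1, -0.8]
opening: 0.645
```

```bash
python3 - <<'E'
from go import go
go([.481,.1195,.018],-82.5)
E
python3 wr.py w8
```

```text
clk 8.00 pos [0.4802 0.1143 0.0763] jaw -83.2 F [ 0.   0.1 -0.8] open 0.645 
 turn [-0.02 -0.15  0.06] shift after turn [-0.08  2.92 -0.25] shift now [-0.09  2.92 -0.26]
```

View pics/w8.png

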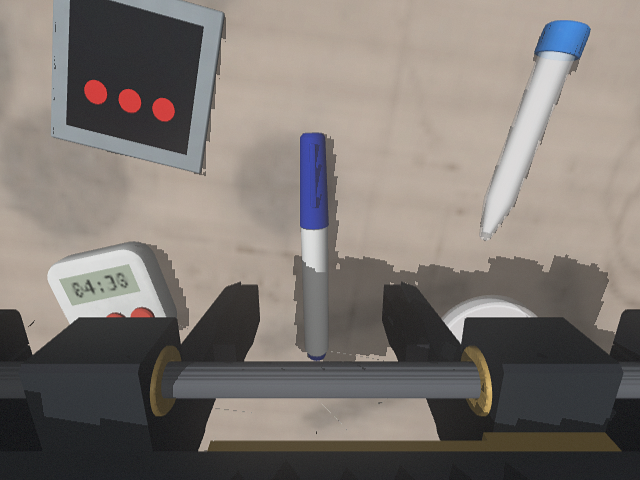

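Emit:
send_rows(
  motion=[
    [[0,-0.1,0,0,1,-0.1,0],[0,0,0,0,1,0,0],[0,0,0,0,0.9,0,0],[0,0,0,0,0,0,0],[0,0,0,0,0,0,0]],
  ],
)

```text
clock: 8.47
tool_pos: [0.4816, 0.1176, 0.0214]
eef_rot: [0.045, -0.705, 0.706, -0.045]
contact_force: [-0.5, -0.5, 1.1]
opening: 0.501
```

```bash
python3 - <<'E'
from go import go
go([.481,.1195,.018],-82.5)
E
python3 wr.py w9
```

```text
clk 8.47 pos [0.4816 0.1176 0.0214] jaw -82.7 F [-0.5 -0.5  1.1] open 0.501 
 turn [-0.01 -0.04  0.  ] shift after turn [ 0.02  0.17 -0.1 ] shift now [ 0.02  0.17 -0.1 ]
```

View pics/w9.png

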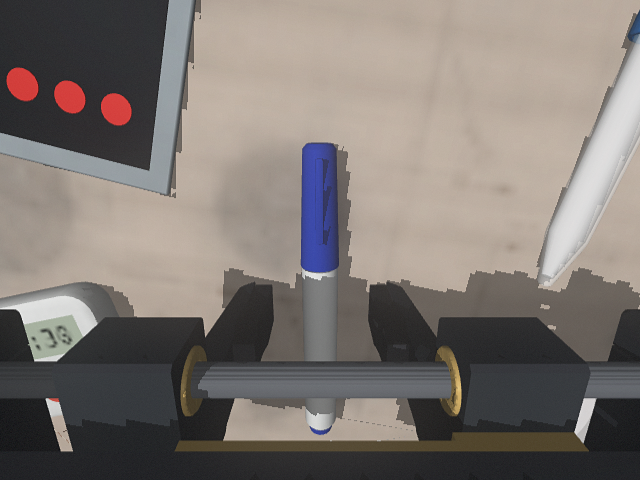

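Pen is midway between the fingers (column 320). Close and lift.

Emit:
send_rows(
  motion=[
    [[0,0,0,0,0.1,0,1],[0,0,0,0,0,0,1],[0,0,0,0,0,0,1],[0,0,0,0,0,0,1],[0,0,0,0,0,0,1]],
  ],
  force=10,
)

```text
clock: 8.93
tool_pos: [0.4815, 0.1184, 0.0192]
eef_rot: [-0.045, 0.706, -0.706, 0.046]
contact_force: [-0.4, -1.0, 3.2]
opening: 0.184
```

Emit:
send_rows(
  motion=[
    [[0,0,0,0,0,0,1],[0,0,0,0,0,0,1],[0,0,0,0,-0.5,0,1],[0,0,0,0,-1,0,1],[0,0,0,0,-1,0,1]],
  ],
)

```text
clock: 9.35
tool_pos: [0.4805, 0.1181, 0.0692]
eef_rot: [0.046, -0.705, 0.706, -0.045]
contact_force: [0.2, 0.5, -0.9]
opening: 0.184
```

```bash
python3 - <<'E'
from go import go
go([.4945,-.1245,.08],-89)
E
python3 wr.py w10;python3 - <<'E'
from det import *
d=load("w10");r,b,w,g=masks(d["img"])
E
```

```text
clk 9.35 pos [0.4805 0.1181 0.0692] jaw -82.6 F [ 0.2  0.5 -0.9] open 0.184 
 turn [-0.01  1.39  0.02] shift after turn [-0.49 -0.54 12.14] shift now [ 0.87 -0.54 12.12]
```

View pics/w10.png

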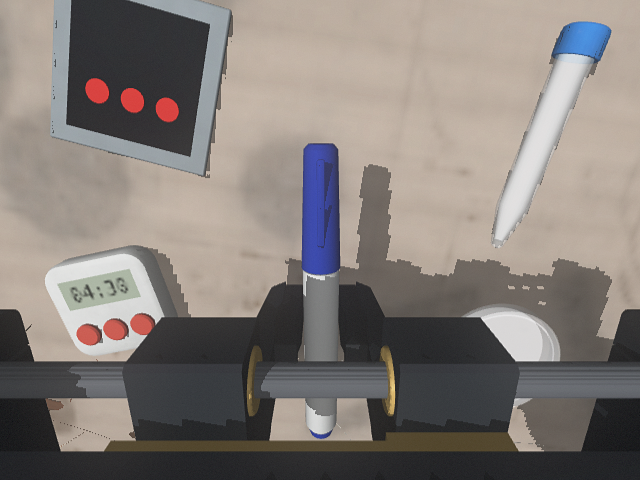

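Emit:
send_rows(
  motion=[
    [[0,0.7,0,0,-0.5,1,1],[0,0.7,0,0,0,1,1],[0,0,0,0,0,1,1],[0,0,0,0,0,1,1],[0,0,0,0,0,1,1]],
  ],
)

```text
clock: 9.82
tool_pos: [0.4862, 0.0177, 0.0791]
eef_rot: [0.006, -0.707, 0.707, -0.006]
contact_force: [0.8, 0.1, -0.2]
opening: 0.185
```

Emit:
send_rows(
  motion=[
    [[0,0,0,0,0,1,1],[0,0,0,0,0,1,1],[0,0,0,0,0,1,1],[0,0,0,0,0,1,1],[0,0,0,0,0,1,1]],
  ],
)

```text
clock: 10.23
tool_pos: [0.4878, -0.0824, 0.079]
eef_rot: [0.006, -0.707, 0.707, -0.006]
contact_force: [-1.1, -0.1, 0.9]
opening: 0.181
```

Emit:
send_rows(
  motion=[
    [[0,0,0,-0.3,0,1,1],[0,0,0,-0.3,0,1,1],[0,0,0,0,0,0,1],[0,0,0,0,0,0,1],[0,0,0,0,0,0,1]],
  ],
)

```text
clock: 10.65
tool_pos: [0.5002, -0.1202, 0.0788]
eef_rot: [-0.006, 0.707, -0.707, 0.006]
contact_force: [-0.4, 0.3, -0.0]
opening: 0.183
```

```bash
python3 - <<'E'
from go import go
go([.4945,-.1245,.022],-89)
E
python3 wr.py w11;python3 - <<'E'
from det import *
d=load("w11");r,b,w,g=masks(d["img"])
E
```

```text
clk 10.65 pos [ 0.5002 -0.1202  0.0788] jaw -89.0 F [-0.4  0.3 -0. ] open 0.183 
 turn [0.01 0.   0.01] shift after turn [0.29 2.84 0.21] shift now [0.29 2.84 0.21]
```

View pics/w11.png

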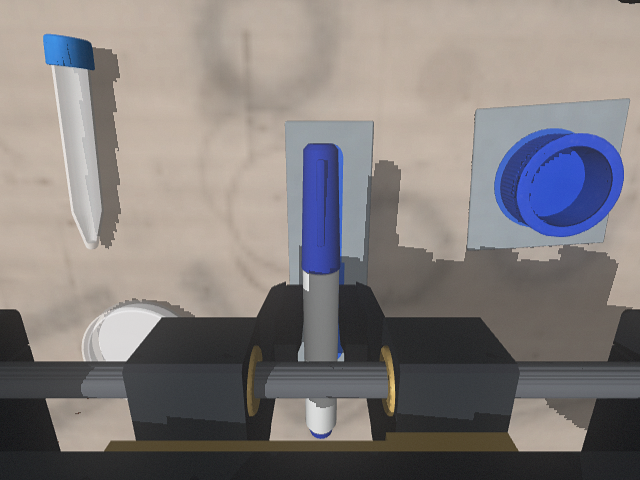

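Emit:
send_rows(
  motion=[
    [[0,0,0,0.25,1,0.2,1],[0,0,0,0,1,0,1],[0,0,0,0,0.4,0,1],[0,0,0,0,0.2,0,1],[0,0,0,0,0,0,1]],
  ],
)

```text
clock: 11.12
tool_pos: [0.4954, -0.1242, 0.0262]
eef_rot: [-0.007, 0.707, -0.707, 0.006]
contact_force: [0.8, -0.6, 0.3]
opening: 0.182
```

```bash
python3 - <<'E'
from go import go
go([.4945,-.1245,.022],-89)
E
python3 wr.py w12
```

```text
clk 11.12 pos [ 0.4954 -0.1242  0.0262] jaw -89.0 F [ 0.8 -0.6  0.3] open 0.182 
 turn [0.01 0.01 0.02] shift after turn [0.04 0.21 0.01] shift now [0.04 0.21 0.01]
```

View pics/w12.png

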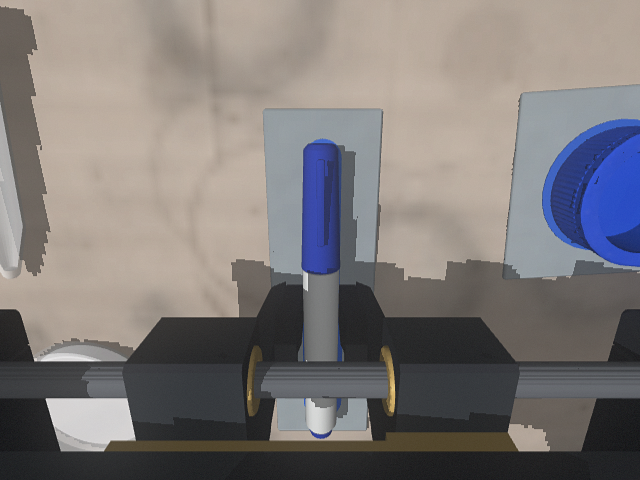

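Pen covers the silhouette (tip at (321,141) inside it). Lower the last 4 mm, open half-way, go up.

Emit:
send_rows(
  motion=[
    [[0,0,0,0,0.2,0,1],[0,0,0,0,0,0,1],[0,0,0,0,0,0,0],[0,0,0,0,0,0,0],[0,0,0,0,0,0,0]],
  ],
)

```text
clock: 11.58
tool_pos: [0.4959, -0.1254, 0.023]
eef_rot: [0.006, -0.707, 0.707, -0.006]
contact_force: [-0.2, -0.2, 0.3]
opening: 0.386
```

Emit:
send_rows(
  motion=[
    [[0,0,0,0,0,0,0],[0,0,0,0,-0.5,0,0],[0,0,0,0,-1,0,0],[0,0,0,0,-1,0,-1],[0,0,0,0,-1,0,-1]],
  ],
)

```text
clock: 12.0
tool_pos: [0.4954, -0.1253, 0.094]
eef_rot: [0.006, -0.707, 0.707, -0.006]
contact_force: [-0.0, 1.2, 0.4]
opening: 0.627
```

```bash
python3 - <<'E'
from go import go
go([.44,.242,.16],-69)
E
python3 wr.py w13;python3 - <<'E'
from det import *
d=load("w13");r,b,w,g=masks(d["img"])
uv=proj(d,[.4945,-.1245,.015]);print(uv,cast(d,[[321,141]],.01))
E
```

```text
clk 12.00 pos [ 0.4954 -0.1253  0.094 ] jaw -89.0 F [-0.   1.2  0.4] open 0.627 
 turn [ 0.   -4.37  0.01] shift after turn [ -4.    -3.3  -18.14] shift now [  2.46  -3.3  -18.41]
[320.29919686 252.84167689] [[ 0.56293295 -0.12385779  0.01      ]]
```

View pics/w13.png

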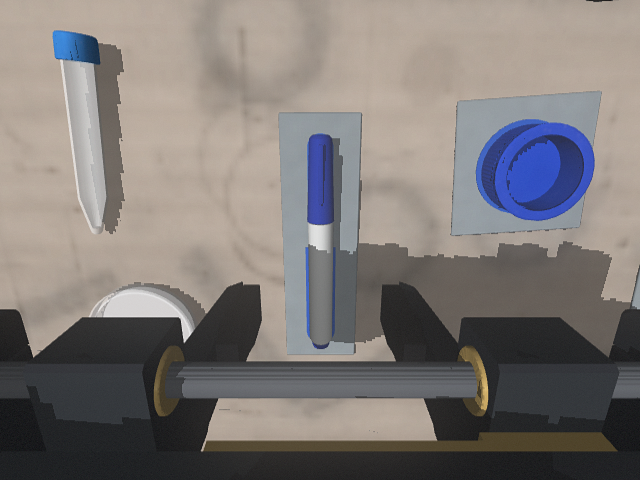

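Blue pen is on its silhouette. Next, the timer.

Emit:
send_rows(
  motion=[
    [[0,0,0,0,-1,-1,-1],[0,0,0,0,-1,-1,-1],[0,0,0,0,-1,-1,-1],[0,0,0,0,-0.3,-1,-1],[0,0,0,0,0,-1,-1]],
  ],
)

```text
clock: 12.47
tool_pos: [0.495, -0.0245, 0.161]
eef_rot: [-0.004, 0.707, -0.707, 0.007]
contact_force: [0.8, 1.3, 1.1]
opening: 1.0
```

Emit:
send_rows(
  motion=[
    [[0,0,0,0.2,0,-1,-1],[0,0,0,0.2,0,-1,-1],[0,0,0,0.2,0,-1,-1],[0,0,0,0.2,0,-1,-1],[0,0,0,0.2,0,-1,-1]],
  ],
)

```text
clock: 12.88
tool_pos: [0.472, 0.0752, 0.1592]
eef_rot: [-0.006, 0.707, -0.707, 0.006]
contact_force: [0.8, 0.3, -0.4]
opening: 1.002
```

Emit:
send_rows(
  motion=[
    [[0,0,0,0.2,0,-1,-1],[0,0,0,0.2,0,-1,-1],[0,0,0,0.2,0,-1,-1],[0,0,0,0.2,0,-1,-1],[0,0,0,0.2,0,-1,-1]],
  ],
)

```text
clock: 13.3
tool_pos: [0.4502, 0.1749, 0.1591]
eef_rot: [-0.006, 0.707, -0.707, 0.006]
contact_force: [0.7, 0.4, 0.6]
opening: 1.0
```

Emit:
send_rows(
  motion=[
    [[0,-1,0,0,0,-1,-1],[0,-1,0,0,0,-1,-1],[0,-1,0,0,0,-1,-1],[0,-1,0,0,0,0,-1],[0,-0.4,0,0,0,0,-1]],
  ],
)

```text
clock: 13.72
tool_pos: [0.4444, 0.235, 0.1591]
eef_rot: [-0.132, 0.695, -0.694, 0.132]
contact_force: [0.6, -0.1, -0.0]
opening: 1.0
```

```bash
python3 - <<'E'
from go import go
go([.44,.242,.018],-69)
E
python3 wr.py w14;python3 - <<'E'
from det import *
d=load("w14");r,b,w,g=masks(d["img"])
uv=proj(d,[.44,.242,.016]);print(uv,rect(d,comp(w|r,uv),.016))
dk=d["img"].max(2)<70
uv=proj(d,[.5695,.2255,.003]);print(uv,rect(d,comp(dk|r,uv),.003),rect(d,comp(dk|r|g,uv),.003))
uv=proj(d,[.4925,.3555,.012]);print(uv)
E
```

```text
clk 13.72 pos [0.4444 0.235  0.1591] jaw -68.5 F [ 0.6 -0.1 -0. ] open 1.000 
 turn [ 0.01  0.1  -0.01] shift after turn [ 0.08  7.05 -0.4 ] shift now [ 0.08  7.05 -0.4 ]
[311.65745934 225.72452805] [ 440.2  240.1   59.7   58.5  -70.8 3558. ]
[395.29115691  72.69018727] [ 5.682e+02  2.256e+02  6.580e+01  6.570e+01 -7.500e+00  8.561e+03] [  568.1   225.9    83.6    83.6    82.4 13558. ]
[193.8834192  107.02274114]
```

View pics/w14.png

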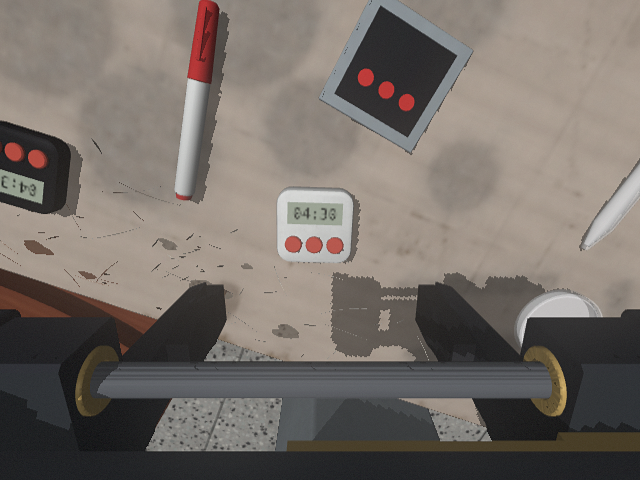

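```bash
python3 - <<'E'
from go import go
go([.440,.2405,.018],-70.3)
E
```

```text
clk 13.77 pos [0.4446 0.2337 0.159 ] jaw -68.7 F [-0.1 -1.1 -0.5] open 1.005 
 turn [-0.    0.35  0.  ] shift after turn [ 0.1   7.05 -0.4 ] shift now [ 0.09  7.05 -0.4 ]
```

Emit:
send_rows(
  motion=[
    [[0,0.3,0,0.1,1,-0.4,-1],[0,0,0,0,1,0,-1],[0,0,0,0,1,0,-1],[0,0,0,0,1,0,-1],[0,0,0,0,0,0,-1]],
  ],
)

```text
clock: 14.18
tool_pos: [0.4388, 0.2383, 0.0763]
eef_rot: [0.122, -0.696, 0.698, -0.119]
contact_force: [-0.6, -0.3, 0.1]
opening: 1.001
```

```bash
python3 - <<'E'
from go import go
go([.440,.2405,.018],-70.3)
E
python3 wr.py w15;python3 - <<'E'
from det import *
d=load("w15");r,b,w,g=masks(d["img"])
uv=proj(d,[.44,.242,.016]);print(uv,rect(d,comp(w|r,uv),.016))
E
```

```text
clk 14.18 pos [0.4388 0.2383 0.0763] jaw -70.4 F [-0.6 -0.3  0.1] open 1.001 
 turn [-0.02 -0.02  0.07] shift after turn [-0.09  2.91 -0.09] shift now [-0.11  2.91 -0.09]
[316.21527846 258.97387216] [ 442.9  240.9   59.8   52.7  -70.5 5258. ]
```

View pics/w15.png

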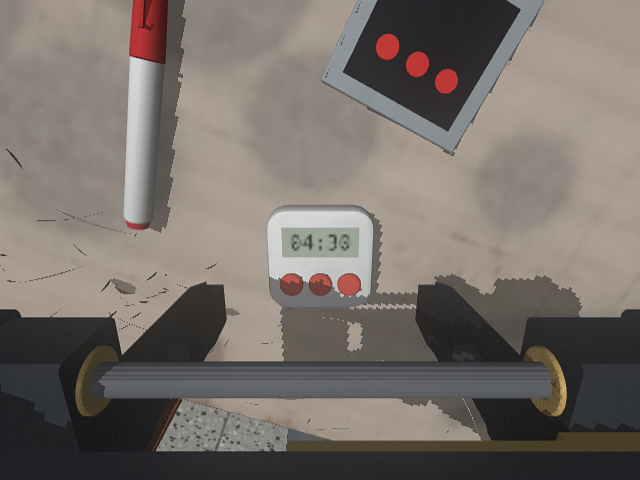

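The timer at (320,256) is square to the jaws and centred. Descend and close.

Emit:
send_rows(
  motion=[
    [[0,0,0,-0.05,1,-0.05,-1],[0,0,0,0,1,0,-1],[0,0,0,0,0.9,0,-1],[0,0,0,0,0,0,-1],[0,0,0,0,0,0,-1]],
  ],
)

```text
clock: 14.65
tool_pos: [0.441, 0.241, 0.0214]
eef_rot: [0.121, -0.696, 0.697, -0.121]
contact_force: [0.7, 1.3, 0.8]
opening: 0.998
```

```bash
python3 - <<'E'
from go import go
go([.440,.2405,.018],-70.3)
E
python3 wr.py w16
```

```text
clk 14.65 pos [0.441  0.241  0.0214] jaw -70.3 F [0.7 1.3 0.8] open 0.998 
 turn [-0.01 -0.    0.  ] shift after turn [0.06 0.17 0.01] shift now [0.06 0.17 0.01]
```

View pics/w16.png

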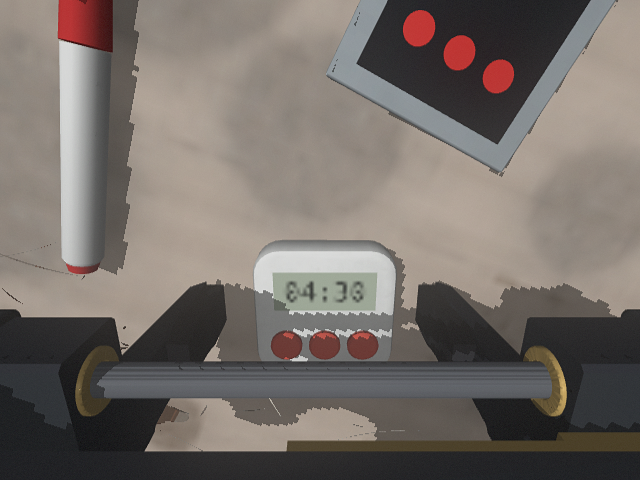

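Emit:
send_rows(
  motion=[
    [[0,0,0,0,0.2,0,1],[0,0,0,0,0,0,1],[0,0,0,0,0,0,1],[0,0,0,0,0,0,1],[0,0,0,0,0,0,1]],
  ],
  force=15,
)

```text
clock: 15.12
tool_pos: [0.4411, 0.2415, 0.0172]
eef_rot: [0.121, -0.697, 0.697, -0.121]
contact_force: [0.3, 0.1, 3.9]
opening: 0.701
```

Emit:
send_rows(
  motion=[
    [[0,0,0,0,0,0,1],[0,0,0,0,0,0,1],[0,0,0,0,-0.4,0,1],[0,0,0,0,-1,0,1],[0,0,0,0,-1,0,1]],
  ],
)

```text
clock: 15.53
tool_pos: [0.44, 0.2413, 0.0649]
eef_rot: [0.122, -0.696, 0.697, -0.121]
contact_force: [0.6, -0.5, -1.4]
opening: 0.701
```

```bash
python3 - <<'E'
from go import go
go([.5685,.2257,.06],-97.5)
E
python3 wr.py w17
```

```text
clk 15.53 pos [0.44   0.2413 0.0649] jaw -70.2 F [ 0.6 -0.5 -1.4] open 0.701 
 turn [-0.01  5.95  0.03] shift after turn [-6.47  0.25 -0.07] shift now [-5.78  0.24  2.91]
```

View pics/w17.png

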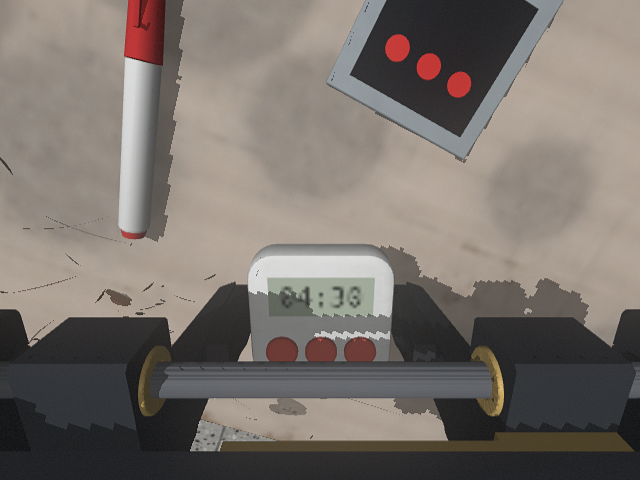

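Emit:
send_rows(
  motion=[
    [[0,1,0,0,0,0,1],[0,1,0,0,0,0,1],[0,1,0,0,0,0,1],[0,1,0,0,0,0,1],[0,1,0,0,0,0,1]],
  ],
)

```text
clock: 16.0
tool_pos: [0.4406, 0.2417, 0.0649]
eef_rot: [0.021, 0.707, -0.707, -0.021]
contact_force: [0.7, 0.1, -0.4]
opening: 0.701
```

Emit:
send_rows(
  motion=[
    [[0,0.95,0,0,0,0,1],[0,0,0,-1,0,0,1],[0,0,0,-1,0,0,1],[0,0,0,-1,0,0,1],[0,0,0,-1,0,0,1]],
  ],
)

```text
clock: 16.42
tool_pos: [0.5206, 0.2311, 0.0648]
eef_rot: [-0.046, -0.706, 0.706, 0.046]
contact_force: [-0.3, -0.4, -0.8]
opening: 0.703
```

Emit:
send_rows(
  motion=[
    [[0,0,0,-1,0.2,0,1],[0,0,0,-1,0,0,1],[0,0,0,-0.4,0,0,1],[0,0,0,0,0,0,1],[0,0,0,0,0,0,1]],
  ],
)

```text
clock: 16.83
tool_pos: [0.5665, 0.2249, 0.0605]
eef_rot: [-0.046, -0.706, 0.706, 0.047]
contact_force: [-0.1, 0.1, -0.4]
opening: 0.703
```

```bash
python3 - <<'E'
from go import go
go([.5685,.2257,.02],-97.5)
E
python3 wr.py w18
```

```text
clk 16.83 pos [0.5665 0.2249 0.0605] jaw -97.5 F [-0.1  0.1 -0.4] open 0.703 
 turn [-0.   -0.    0.02] shift after turn [-0.09  2.02 -0.05] shift now [-0.1   2.02 -0.05]
```

View pics/w18.png

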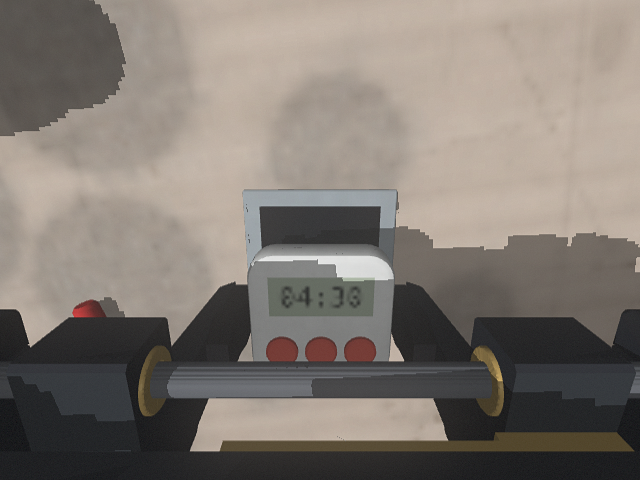

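Emit:
send_rows(
  motion=[
    [[0,0,0,-0.1,0.9,0,1],[0,0,0,0,0.6,0,1],[0,0,0,0,0.3,0,1],[0,0,0,0,0.2,0,1],[0,0,0,0,0,0,1]],
  ],
)

```text
clock: 17.3
tool_pos: [0.5685, 0.2247, 0.0203]
eef_rot: [-0.045, -0.705, 0.706, 0.047]
contact_force: [0.1, -0.1, -1.0]
opening: 0.704
```

Emit:
send_rows(
  motion=[
    [[0,0,0,0,0,0,-1],[0,0,0,0,0,0,-1],[0,0,0,0,0,0,-1],[0,0,0,0,0,0,-1],[0,0,0,0,0,0,-1]],
  ],
)

```text
clock: 17.72
tool_pos: [0.5698, 0.2246, 0.0209]
eef_rot: [-0.046, -0.706, 0.706, 0.046]
contact_force: [-0.3, 0.5, -0.5]
opening: 1.002
```

Emit:
send_rows(
  motion=[
    [[0,0,0,0,-0.5,0,-1],[0,0,0,0,-1,0,-1],[0,0,0,0,-1,0,-1],[0,0,0,0,-1,0,-1],[0,0,0,0,-1,0,-1]],
  ],
)

```text
clock: 18.13
tool_pos: [0.5697, 0.2245, 0.1124]
eef_rot: [0.047, 0.706, -0.706, -0.046]
contact_force: [-0.1, -0.3, 0.8]
opening: 1.005
```

```bash
python3 - <<'E'
from go import go
go([.4925,.355,.16],-83.2)
E
python3 wr.py w19;python3 - <<'E'
from det import *
d=load("w19");r,b,w,g=masks(d["img"])
uv=proj(d,[.5685,.2257,.019]);print(uv,rect(d,comp(w|r,uv),.019))
E
```

```text
clk 18.13 pos [0.5697 0.2245 0.1124] jaw -97.5 F [-0.1 -0.3  0.8] open 1.005 
 turn [ 0.   -3.12 -0.01] shift after turn [ 3.06 -2.38 -6.93] shift now [ 4.68 -2.38 -5.96]
[319.97202703 245.79530993] [ 566.2  226.1   59.6   59.6   82.4 3004. ]
```

View pics/w19.png

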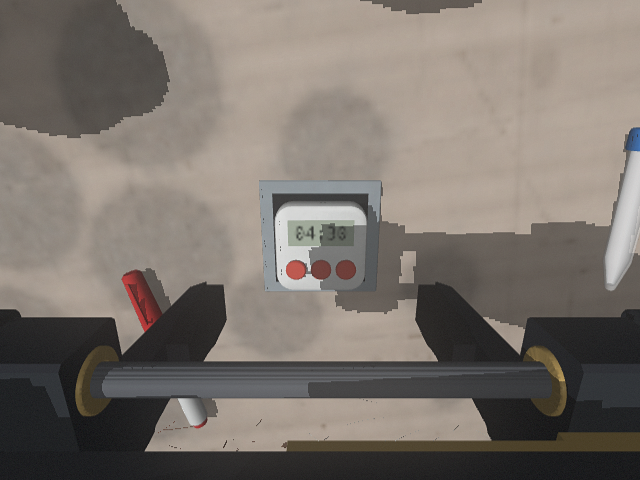

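Timer is on its pad (566, 226), square at 82.4°, against the pad (568, 226). Next, the red pen.

Emit:
send_rows(
  motion=[
    [[0,-1,0,0,-1,0,-1],[0,-1,0,0,-1,0,-1],[0,-1,0,0,-0.4,0,-1],[0,-0.1,0,0.5,0,-1,-1],[0,0,0,0.5,0,-1,-1]],
  ],
)

```text
clock: 18.6
tool_pos: [0.5466, 0.2608, 0.1603]
eef_rot: [-0.039, 0.706, -0.706, 0.041]
contact_force: [0.0, 0.8, 0.5]
opening: 1.0
```

Emit:
send_rows(
  motion=[
    [[0,0,0,0.5,0,-1,-1],[0,0,0,0.5,0,-1,-1],[0,0,0,0.5,0,-1,-1],[0,0,0,0.5,0,-1,-1],[0,0,0,0,0,-0.9,-1]],
  ],
)

```text
clock: 19.02
tool_pos: [0.4913, 0.3561, 0.159]
eef_rot: [0.043, -0.706, 0.706, -0.041]
contact_force: [0.1, 0.0, -0.1]
opening: 1.001
```

Emit:
send_rows(
  motion=[
    [[0,0,0,0,0,0,0],[0,0,0,0,0,0,0],[0,0,0,0,0,0,0],[0,0,0,0,0,0,0],[0,0,0,0,0,0,0]],
  ],
)

```text
clock: 19.43
tool_pos: [0.4949, 0.353, 0.1588]
eef_rot: [0.04, -0.706, 0.706, -0.041]
contact_force: [0.5, 0.2, -1.1]
opening: 0.643
```

```bash
python3 - <<'E'
from go import go
go([.4925,.355,.018],-83.2)
E
python3 wr.py w20;python3 - <<'E'
from det import *
d=load("w20");r,b,w,g=masks(d["img"])
uv=proj(d,[.4925,.355,.012]);print(uv,rect(d,comp(w|r,uv),.012))
E
```

```text
clk 19.43 pos [0.4949 0.353  0.1588] jaw -83.4 F [ 0.5  0.2 -1.1] open 0.643 
 turn [-0.01 -0.05 -0.  ] shift after turn [ 0.11  7.04 -0.11] shift now [ 0.11  7.04 -0.12]
[318.49101094 224.89401844] [ 491.6  356.5  141.5   13.6    6.5 2194. ]
```

View pics/w20.png

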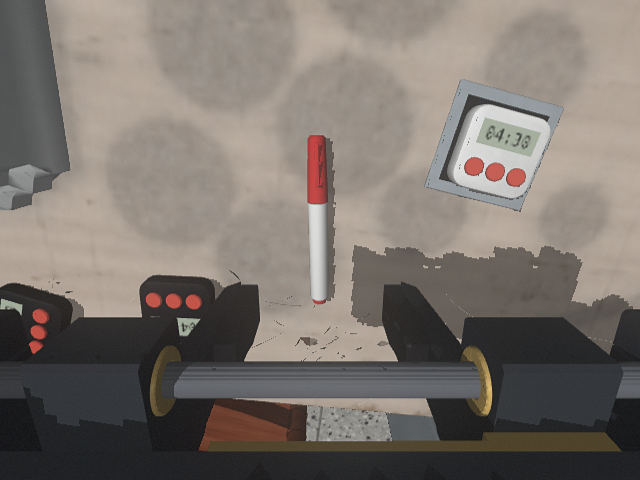

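Emit:
send_rows(
  motion=[
    [[0,0,0,0.15,1,-0.1,0],[0,0,0,0,1,0,0],[0,0,0,0,1,0,0],[0,0,0,0,1,0,0],[0,0,0,0,1,0,0]],
  ],
)

```text
clock: 19.9
tool_pos: [0.4913, 0.3557, 0.0579]
eef_rot: [0.041, -0.706, 0.706, -0.041]
contact_force: [-0.0, 0.6, 0.1]
opening: 0.498
```

Emit:
send_rows(
  motion=[
    [[0,0,0,0,1,0,0],[0,0,0,0,0.7,0,0],[0,0,0,0,0.3,0,0],[0,0,0,0,0,0,0],[0,0,0,0,0,0,0]],
  ],
)

```text
clock: 20.32
tool_pos: [0.4913, 0.3563, 0.0191]
eef_rot: [-0.041, 0.706, -0.706, 0.041]
contact_force: [-0.9, 0.2, 0.1]
opening: 0.5
```

```bash
python3 - <<'E'
from go import go
go([.4918,.356,.018],-83.2)
E
python3 wr.py w21
```

```text
clk 20.32 pos [0.4913 0.3563 0.0191] jaw -83.3 F [-0.9  0.2  0.1] open 0.500 
 turn [ 0.   -0.03 -0.01] shift after turn [-0.02  0.05  0.02] shift now [-0.02  0.05  0.02]
```

View pics/w21.png

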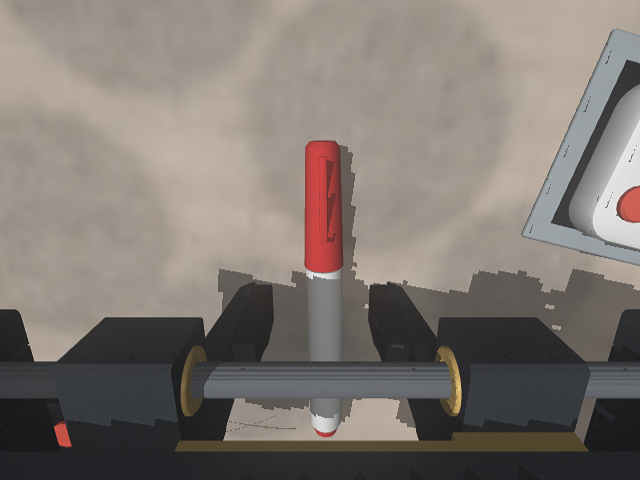

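Pen lies between the fingers (column 323). Close and lift.

Emit:
send_rows(
  motion=[
    [[0,0,0,0,0,0,1],[0,0,0,0,0,0,1],[0,0,0,0,0,0,1],[0,0,0,0,0,0,1],[0,0,0,0,0,0,1]],
  ],
  force=10,
)

```text
clock: 20.78
tool_pos: [0.4911, 0.3565, 0.0191]
eef_rot: [-0.041, 0.706, -0.706, 0.041]
contact_force: [-0.5, -0.1, 2.6]
opening: 0.183
```

Emit:
send_rows(
  motion=[
    [[0,0,0,0,0,0,1],[0,0,0,0,-0.5,0,1],[0,0,0,0,-1,0,1],[0,0,0,0,-1,0,1],[0,0,0,0,-1,0,1]],
  ],
)

```text
clock: 21.2
tool_pos: [0.4907, 0.3562, 0.0898]
eef_rot: [0.041, -0.706, 0.706, -0.041]
contact_force: [0.0, 0.5, -0.5]
opening: 0.185
```

```bash
python3 - <<'E'
from go import go
go([.4900,-.367,.09],-85.5)
E
python3 wr.py w22
```

```text
clk 21.20 pos [0.4907 0.3562 0.0898] jaw -83.3 F [ 0.   0.5 -0.5] open 0.185 
 turn [-0.    0.48  0.01] shift after turn [ 2.870e+00 -1.000e-02  3.605e+01] shift now [ 4.25  0.   35.91]
```

View pics/w22.png

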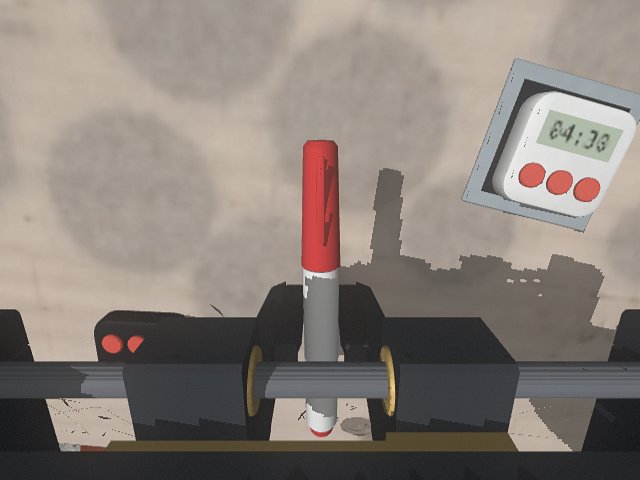

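Emit:
send_rows(
  motion=[
    [[0,0.5,0,0,-1,1,1],[0,0,0,0.1,-1,1,1],[0,0,0,0.1,0,1,1],[0,0,0,0.1,0,1,1],[0,0,0,0.1,0,1,1]],
  ],
)

```text
clock: 21.67
tool_pos: [0.4914, 0.2554, 0.1295]
eef_rot: [-0.027, 0.707, -0.706, 0.028]
contact_force: [1.0, 0.7, 0.1]
opening: 0.185
```

Emit:
send_rows(
  motion=[
    [[0,0,0,0.1,0,1,1],[0,0,0,0.1,0,1,1],[0,0,0,0.1,0,1,1],[0,0,0,0.1,0,1,1],[0,0,0,0.1,0,1,1]],
  ],
)

```text
clock: 22.08
tool_pos: [0.489, 0.1547, 0.1291]
eef_rot: [-0.027, 0.707, -0.707, 0.027]
contact_force: [-0.2, 0.5, -1.2]
opening: 0.187
```

Emit:
send_rows(
  motion=[
    [[0,0,0,0.1,0,1,1],[0,0,0,0.1,0,1,1],[0,0,0,0.1,0,1,1],[0,0,0,0.1,0,1,1],[0,0,0,0.1,0,1,1]],
  ],
)

```text
clock: 22.5
tool_pos: [0.4868, 0.0542, 0.129]
eef_rot: [0.027, -0.707, 0.707, -0.027]
contact_force: [0.8, -0.2, 0.3]
opening: 0.184
```

Emit:
send_rows(
  motion=[
    [[0,0,0,0.1,0,1,1],[0,0,0,0.1,0,1,1],[0,0,0,0.1,0,1,1],[0,0,0,0.1,0,1,1],[0,0,0,0.1,0,1,1]],
  ],
)

```text
clock: 22.92
tool_pos: [0.4845, -0.0463, 0.129]
eef_rot: [0.027, -0.707, 0.707, -0.027]
contact_force: [0.7, 0.0, 0.3]
opening: 0.187
```

Emit:
send_rows(
  motion=[
    [[0,0,0,0.1,0,1,1],[0,0,0,0.1,0,1,1],[0,0,0,0.1,0,1,1],[0,0,0,0.1,0,1,1],[0,0,0,0.1,0,1,1]],
  ],
)

```text
clock: 23.33
tool_pos: [0.4821, -0.1468, 0.1291]
eef_rot: [0.027, -0.706, 0.707, -0.027]
contact_force: [0.0, 0.6, -0.7]
opening: 0.19
```

Emit:
send_rows(
  motion=[
    [[0,0,0,0.1,0,1,1],[0,0,0,0.1,0,1,1],[0,0,0,0.1,0,1,1],[0,0,0,0.1,0,1,1],[0,0,0,0.1,0,1,1]],
  ],
)

```text
clock: 23.75
tool_pos: [0.4797, -0.2473, 0.1291]
eef_rot: [0.027, -0.706, 0.707, -0.027]
contact_force: [0.1, 0.4, 0.6]
opening: 0.184
```

Emit:
send_rows(
  motion=[
    [[0,0,0,0,0,1,1],[0,0,0,0,0,1,1],[0,0,0,0,0,1,1],[0,0,0,0,0,1,1],[0,0,0,0,0,0.5,1]],
  ],
)

```text
clock: 24.17
tool_pos: [0.4863, -0.3392, 0.1291]
eef_rot: [0.026, -0.706, 0.707, -0.026]
contact_force: [0.5, -0.2, 0.3]
opening: 0.187
```

Emit:
send_rows(
  motion=[
    [[0,0,0,0,0.5,0.5,1],[0,0,0,0,1,0.5,1],[0,0,0,0,0.5,0,1],[0,0,0,0,0,0,1],[0,0,0,0,0,0,1]],
  ],
)

```text
clock: 24.58
tool_pos: [0.4879, -0.354, 0.0878]
eef_rot: [-0.028, 0.707, -0.706, 0.027]
contact_force: [-0.7, 1.2, 0.7]
opening: 0.183
```

```bash
python3 - <<'E'
from go import go
go([.4900,-.367,.022],-85.5)
E
python3 wr.py w23
```

```text
clk 24.58 pos [ 0.4879 -0.354   0.0878] jaw -85.5 F [-0.7  1.2  0.7] open 0.183 
 turn [ 0.03 -0.    0.02] shift after turn [-0.05  3.29  0.65] shift now [-0.06  3.29  0.66]
```

View pics/w23.png

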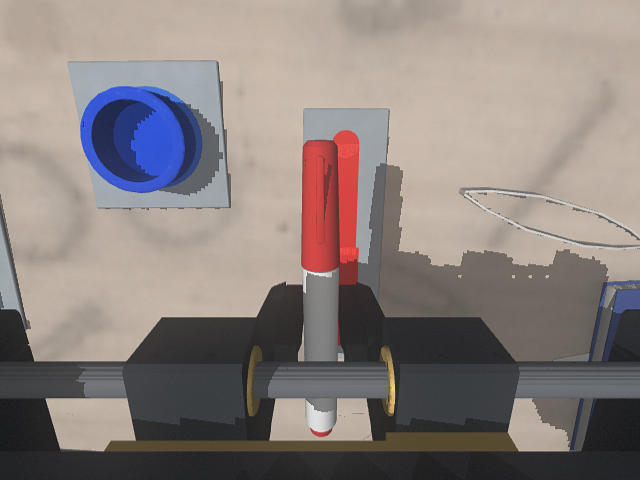

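Emit:
send_rows(
  motion=[
    [[0,0,0,-0.05,0.8,0.65,1],[0,0,0,0,1,0,1],[0,0,0,0,0.8,0,1],[0,0,0,0,0.4,0,1],[0,0,0,0,0,0,1]],
  ],
)

```text
clock: 25.05
tool_pos: [0.49, -0.3673, 0.0278]
eef_rot: [-0.028, 0.707, -0.706, 0.027]
contact_force: [1.0, -0.6, 0.4]
opening: 0.189
```

```bash
python3 - <<'E'
from go import go
go([.4900,-.367,.022],-85.5)
E
python3 wr.py w24
```

```text
clk 25.05 pos [ 0.49   -0.3673  0.0278] jaw -85.5 F [ 1.  -0.6  0.4] open 0.189 
 turn [ 0.02 -0.01  0.02] shift after turn [-0.    0.29 -0.02] shift now [-0.    0.29 -0.02]
```

View pics/w24.png

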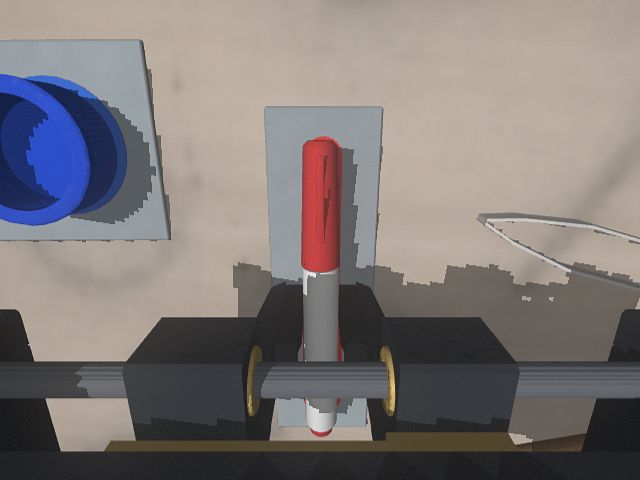

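Pen covers its silhouette. Lower 5–6 mm, release, rise and back off.

Emit:
send_rows(
  motion=[
    [[0,0,0,0,0.27,0,1],[0,0,0,0,0,0,1],[0,0,0,0,0,0,1],[0,0,0,0,0,0,0],[0,0,0,0,0,0,0]],
  ],
)

```text
clock: 25.52
tool_pos: [0.4906, -0.369, 0.0239]
eef_rot: [0.027, -0.706, 0.707, -0.027]
contact_force: [0.8, -0.1, -0.4]
opening: 0.313
```

Emit:
send_rows(
  motion=[
    [[0,0,0,0,0,0,0],[0,0,0,0,0,0,0],[0,0,0,0,-0.5,0,0],[0,0,0,0,-1,0,0],[0,0,0,0,-1,0,0]],
  ],
)

```text
clock: 25.93
tool_pos: [0.4899, -0.3684, 0.0739]
eef_rot: [-0.028, 0.707, -0.706, 0.027]
contact_force: [-0.3, 0.1, 0.3]
opening: 0.499
```

Emit:
send_rows(
  motion=[
    [[0,0,0,0,-1,0,-1],[0,0,0,0,-1,0,-1],[0,0,0,0,-1,0,-1],[0,0,0,0,-1,0,-1],[0,0,0,0,0,0,-1]],
  ],
)

```text
clock: 26.35
tool_pos: [0.4924, -0.3702, 0.158]
eef_rot: [0.025, -0.705, 0.708, -0.029]
contact_force: [-0.6, -0.3, -0.1]
opening: 0.852
```

```bash
python3 wr.py w25; python3 - <<'E'
from det import *
from plant import imaging
d=load("w25");r,b,w,g=masks(d["img"])
uv=proj(d,[.49,-.367,.015]);print(uv,rect(d,comp(w|r,uv),.012))
for n in ["scene","side"]:
    d=imaging.snapshot(n);np.savez(f"pics/{n}1.npz",**d);im=d["img"][:,:,::-1]
    cv2.imwrite(f"pics/{n}1.png",im)
E
```

```text
[316.35314611 227.16682554] [ 490.6 -366.1  143.3   15.1    3.4 2504. ]
```

View pics/w25.png

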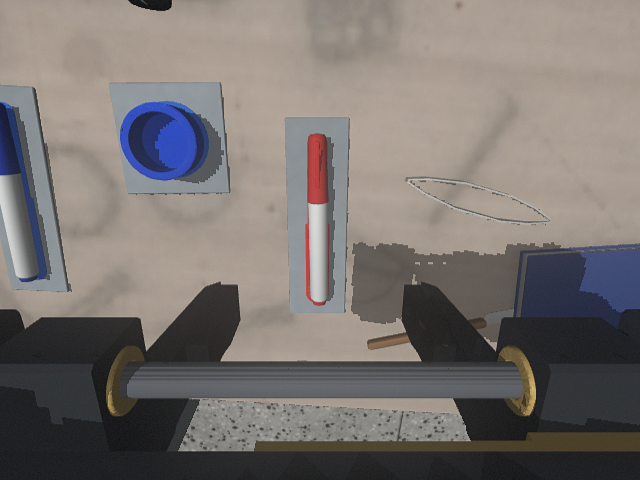

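View pics/scene1.png

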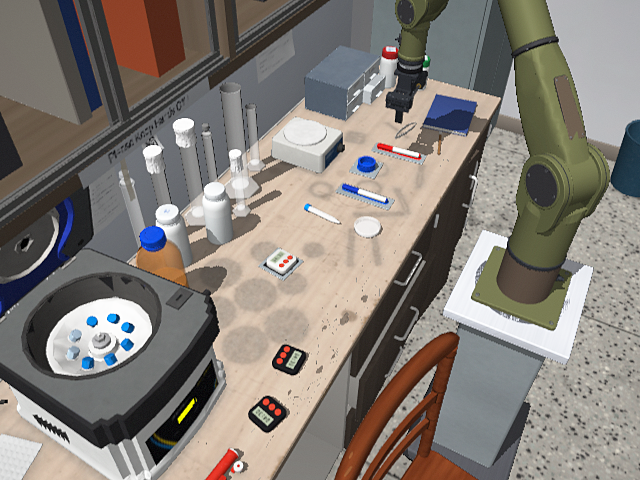

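```bash
python3 - <<'E'
from det import *
for n in ["scene","side"]:
    d=load(n+"1");d0=load(n+"0");r,b,w,g=masks(d["img"])
    for k,xy,z,m in [("pen_red",(.49,-.367),.015,r|w),("pen_blue",(.4945,-.1245),.015,b|w),("timer",(.568,.2257),.019,w|r),("cap",(.549,-.249),.027,b)]:
        print(n,k,rect(d,comp(m,proj(d,[*xy,z])),z))
    for q in [(.432,-.003,.007),(.56,.01,.01)]:
        u,v=proj(d,q).astype(int);print(np.abs(d["img"][v-18:v+18,u-20:u+20].astype(int)-d0["img"][v-18:v+18,u-20:u+20]).mean().round(2))
E
python3 - <<'E'
from plant import job
print(job.finish_job())
E
```

```text
scene pen_red [ 489.9 -351.8  166.4   56.1    4.1  491. ]
scene pen_blue [ 493.5 -110.4  165.8   52.5    1.1  542. ]
scene timer [563.2 238.9  85.3  83.5  81.6 564. ]
scene cap [ 546.9 -234.    80.6   54.5  -65.4  256. ]
2.56
2.64
side pen_red [ 490.7 -358.9  145.5   48.1    6.5  220. ]
side pen_blue [ 492.5 -115.   143.4   48.3    1.   231. ]
side timer [565.7 226.6  67.   59.2  83.2 265. ]
side cap [ 547.3 -236.4   72.9   51.4  -84.5  170. ]
1.01
1.02
the job is handed in; nothing more can be done
None
```

All four pieces are on their own pads, let go, with the arm clear above. I handed the job in at about 26.5 s of the 102 s allowed.

Wrist-camera checks after each release:

| Piece | Measured centre (m) | Pad centre (m) | Angle |
|---|---|---|---|
| Cap | (0.549, -0.249) | (0.549, -0.249) | round |
| Timer | (0.566, 0.226) | (0.568, 0.226) | 82.4°, as the pad |
| Red pen | (0.491, -0.366) | (0.490, -0.367) | 3.4°, pad about 4.2° |
| Blue pen | judged by eye to be on its silhouette (tip near 0.563, -0.124) | (0.4945, -0.1245) | by eye |

- **Dish and tube:** they look unchanged in the last scene and side views, with only small average pixel differences from the start.
- **Check that disagreed:** my last colour-mask fit in the scene and side views gave some centres 8–15 mm off in y. Most of the scene masks also took in grey pad (about 166 × 56 mm for a pen), and the cap's included its side wall, so I discounted those figures and relied on the wrist views. I did not redo that fit before handing in.

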